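# Set out the stacked cups on their saucers

## Robot

A 7-joint arm with a two-finger parallel gripper is mounted at the origin on a cart in front of the work surface, level with it; the furniture and walls round the work are solid. World frame = base frame: x ahead of the robot, y to its left, z up, the work surface at z = 0. Lengths are in m, angles in rad, forces in N, time in s.
With the tool pointing down it reaches from about 0.4 to 0.875 m from the base axis. Payload 19.3 kg.
Tool frame: the origin (TCP) lies midway between the tips of the shut fingers; the grasp point (between the pads) lies 19 mm behind it; z points along the fingers, y is the line along which they close (so a half turn about z gives the same grasp; the last joint's range is limited). The gripper opens to 85 mm and grips with 20 to 120 N. Pads are 22 mm wide; open, the fingers measure 114 mm over their backs; the gripper's body (76 mm by 85 mm) begins 54 mm behind the grasp point. The pads swing forward as they close: fully open they stand 13 mm farther back than shut.
Start: joints at [-1.225, 0.521, -0.036, 1.599, 0.021, 1.021, -0.113], TCP at [0.252, 0.572, 0.231] pointing down, gripper open.
Joint ranges: [-2.91, 2.91], [-0.3, 2.13], [-1.5, 1.42], [0.17, 2.43], [-1.26, 4.41], [0.16, 1.93], [-2.52, 2.52]. Speed limits (rad/s): [1.89, 1.89, 2.39, 2.39, 3.01, 3.01, 3.01].

## Interface

Orientations are given as [roll, pitch, yaw] about the fixed x, y, z axes, in that order (R = Rz(yaw) Ry(pitch) Rx(roll)).
In Python, from workcell import * gives the robot as it stands.
- The arm moves only by the shell command python3 -m creep 'ROWS' [FORCE]. ROWS is JSON, a list that holds one entry, the list of rows, each a list of 7 numbers: the closure, from -1 (fully open) to 1 (shut), then the shift along the tool's x, y, z in m, then the turn, a rotation vector about the tool's x, y, z in degrees. A call has 1 to 10 rows; each row shifts and turns the commanded pose from where the row before left it, along the tool's axes as they then stand; what a row does not reach is not made up. A row lasts 1/10 s, in which the tool goes at most 50 mm and 8.59 degrees, less where a joint would pass 70% of its speed; a pose out of reach is approached as far as the arm can. A call is refused whole if a number of a shift passes 0.05 or a number of a turn 8.59, either way. A call with a gripper value outside its range is refused whole. The fingers move at their own pace and stop on an object; FORCE is the grip in N (left out, the last holds). Time passes only in rows, so rows that do not move let the fingers close. It gives the time, the measured TCP pose, the force, the opening and the grip force at its end, in the units of the state.
- observe(): the state, without advancing time (a new reading comes with each control period).
- grab_frame(name): name is "side" or "top" or "wrist"; returns a dict with "image" (480x640x3 uint8, red, green, blue), "range_z" (480x640 float32, m along the optical axis (not along the pixel's ray), 0 where there is no reading), "fx", "fy", "cx", "cy" (pixels), "R" (3x3) and "t" (3): a world point X has camera coordinates R X + t; the wrist camera has in their place "T_tool_cam" (4x4, takes a point from camera to tool coordinates, whose origin is the TCP and whose axes are the flange's). Camera axes: x right, y down, z forward; pixel columns grow to the right and rows downward; lengths in m; the calibration is good to about 2 mm. A picture is of the moment at which its call begins: read the wrist's pose just before it.
- job_done(): hands the job in; it is judged then, once.
Trained networks look in a picture, given as the dict that the camera call returned (one of the last four; its "shot" number tells which), for a name from the list of things; names that differ only in an ending like _2 or _b are one class to them, and where a whole thing is asked for, a point or a joint stands for the part that bears it (a point fixed in the world has none). Each returns a list of dicts, best first, with "confidence" (0 to 1); they miss things now and then, are a little off and sometimes report something else, mostly with a low value. They report only what shows in the picture. A call takes as long as a camera call. They do not tell look-alikes from the thing itself.
- find_in(picture, thing): "extent" ([centre column, centre row, width, height] in pixels, round what is visible of it).
- outline_of(picture, thing): "region" (480x640 bool, what is visible of it) and "extent" ([centre column, centre row, width, height] in pixels, round what is visible of it).
- tip_of(picture, thing): "position" ([column, row] in pixels: a listed point, or the origin of a listed thing).
The state is a dict: "clock": time; "qpos": joint angles; "qd": joint speeds; "joint_efforts": joint torques, N m; "position": TCP position; "tool_rot": TCP orientation; "force": force on the tool from outside, world axes, zero at the start; "moment": the same for the moment, N m; "grip_width": finger opening in m; "finger_force": force on a finger pad.
Only numpy, scipy, OpenCV 4.12 (cv2) and the standard library are available. Lean on these libraries where they do the work, as an engineer would, in place of code of your own. Each camera call takes 0.05 s, during which the arm holds its last target. There are 200 camera calls.

## Task

Lay the coffee things: take the stack of four cups apart and stand each cup upright in the middle of its own saucer, the largest cup on the largest saucer and so on down to the smallest cup on the smallest saucer. Set the cups down, do not drop them, and leave the pepper mill where it stands.

Things in the scene. Friction and masses are not known exactly. Their poses are not given: they have to be found in the camera images.
- cup_large_mid (a point): The largest of four handleless round terracotta stacking cups, open at the top: straight-sided, 68 mm outer diameter, 60 mm high. This point is its centre: on its axis, half-way up (30 mm above its underside); z points up out of its mouth. About 250 g. Grip it across the outside here or slightly higher. It is the bottom cup of the stack and stands on the worktop at the start.
- cup_middle_mid (a point): The second-largest of four handleless round terracotta stacking cups, open at the top: straight-sided, 57 mm outer diameter, 56 mm high. This point is its centre: on its axis, half-way up (28 mm above its underside); z points up out of its mouth. About 190 g. Grip it across the outside here or slightly higher. At the start it stands in the stack, its lowest 5 mm sunk into the rim of the next larger cup with 2 mm play all round; it lifts straight out.
- cup_small_mid (a point): The second-smallest of four handleless round terracotta stacking cups, open at the top: straight-sided, 46 mm outer diameter, 52 mm high. This point is its centre: on its axis, half-way up (26 mm above its underside); z points up out of its mouth. About 140 g. Grip it across the outside here or slightly higher. At the start it stands in the stack, its lowest 5 mm sunk into the rim of the next larger cup with 2 mm play all round; it lifts straight out.
- cup_tiny_mid (a point): The smallest of four handleless round terracotta stacking cups, open at the top: straight-sided, 35 mm outer diameter, 50 mm high. This point is its centre: on its axis, half-way up (25 mm above its underside); z points up out of its mouth. About 90 g. Grip it across the outside here or slightly higher. At the start it stands in the stack, its lowest 5 mm sunk into the rim of the next larger cup with 2 mm play all round; it lifts straight out.
- saucer_large: The largest of four round terracotta saucers, 116 mm across, lying on the worktop (it stays put): the place of the largest cup (68 mm). Origin: centre of its underside, z up. Its flat floor is 5 mm above the origin and 89 mm across, with a sloping lip round it up to 11 mm high.
- saucer_middle: The second-largest of four round terracotta saucers, 100 mm across, lying on the worktop (it stays put): the place of the second-largest cup (57 mm). Origin: centre of its underside, z up. Its flat floor is 5 mm above the origin and 78 mm across, with a sloping lip round it up to 11 mm high.
- saucer_small: The second-smallest of four round terracotta saucers, 84 mm across, lying on the worktop (it stays put): the place of the second-smallest cup (46 mm). Origin: centre of its underside, z up. Its flat floor is 5 mm above the origin and 67 mm across, with a sloping lip round it up to 11 mm high.
- saucer_tiny: The smallest of four round terracotta saucers, 68 mm across, lying on the worktop (it stays put): the place of the smallest cup (35 mm). Origin: centre of its underside, z up. Its flat floor is 5 mm above the origin and 56 mm across, with a sloping lip round it up to 11 mm high.
- pepper_mill_mid (a point): Bystander: turned wooden pepper mill, 58 mm in diameter, 170 mm high, standing. This point is its centre, half-way up. To be left where it stands. Note: a wall cupboard hangs over the back of the worktop, underside 0.57 m up; its front runs obliquely above the points x 0.54, y -0.2; x 0.66, y 0; x 0.80, y 0.25, so keep wrist and arm low or in front of that line.
There are look-alikes about, which are no part of the job. What is shaped like the part that bears cup_tiny_mid but purple is not meant.

How it is judged:
At the end, for the whole second after the job is handed in: Each of the four cups stands upright (within 0.08 rad) on the floor of the saucer of its own size rank, its axis within 10 mm of the saucer's centre and its height within 3 mm of standing flat there; all is released and at rest (horizontal distance between cup_large_mid and saucer_large below 0.01 m and z of cup_large_mid in the frame of saucer_large between 0.032 and 0.038 m and angle between each of cup_large_mid, cup_middle_mid, cup_small_mid, cup_tiny_mid's own z axis and vertical below 0.08 rad and linear speed of each of cup_large, cup_middle, cup_small, cup_tiny below 0.02 m/s and contact force between each of cup_large, cup_middle, cup_small, cup_tiny and the fingers below 0.05 N and horizontal distance between cup_middle_mid and saucer_middle below 0.01 m and z of cup_middle_mid in the frame of saucer_middle between 0.03 and 0.036 m and horizontal distance between cup_small_mid and saucer_small below 0.01 m and z of cup_small_mid in the frame of saucer_small between 0.028 and 0.034 m and horizontal distance between cup_tiny_mid and saucer_tiny below 0.01 m and z of cup_tiny_mid in the frame of saucer_tiny between 0.027 and 0.033 m); the robot touches nothing.
It fails at once if a cup is dropped or knocked down (falls free of the fingers faster than 0.6 m/s, as from 2 cm) ((linear speed of cup_large above 0.6 m/s and contact force between cup_large and the fingers below 0.01 N) or (linear speed of cup_middle above 0.6 m/s and contact force between cup_middle and the fingers below 0.01 N) or (linear speed of cup_small above 0.6 m/s and contact force between cup_small and the fingers below 0.01 N) or (linear speed of cup_tiny above 0.6 m/s and contact force between cup_tiny and the fingers below 0.01 N)).
It fails at once if the pepper mill is pushed aside by more than 20 mm or knocked over (distance of pepper_mill_mid from where it was at the start of the episode above 0.02 m or angle between pepper_mill_mid's own z axis and vertical above 0.3 rad).
It also fails if it takes over 120 s, if anything falls off the work surface, if the arm or the gripper's body presses on something with over 40 N, if the wrist force passes 120 N, or if a joint passes its speed limit or range.

## Working session

There is one attempt and no reset: what is moved stays moved. The work goes in short steps, Python scripts to look and compute and a shell command to move; the robot and the scene stay as the last step left them, time stands still between calls to the robot, and variables do not carry over. Pictures are saved under pics/ and viewed, at most 14 in all, crops included, and the job is handed in when it is done.

```bash
mkdir -p pics; cat > h.py <<'E'
from workcell import *
import numpy as np, cv2
def world(f,u,v,z):
    return (np.stack([(u-f['cx'])/f['fx']*z,(v-f['cy'])/f['fy']*z,z],-1)-f['t'])@np.array(f['R'])
def cloud(f):
    v,u=np.mgrid[:480,:640]; return world(f,u,v,f['range_z'].astype(float))
E
python3 - <<'E'
from h import *
s=observe(); print({k:np.round(s[k],3) for k in s})
ims=[]
for n in('top','side'):
    f=grab_frame(n); ims.append(f['image']); P=cloud(f)
    print(n,np.round(f['R'],2).tolist(),f['t'],f['fx'])
    for t in ['cup_large_mid','cup_middle_mid','cup_small_mid','cup_tiny_mid','saucer_large','saucer_middle','saucer_small','saucer_tiny','pepper_mill_mid']:
        for r in outline_of(f,t)[:3]:
            if r['confidence']<.2: continue
            m=r['region']&(f['range_z']>0); p=P[m]
            if len(p)<5: continue
            print(t,round(r['confidence'],2),np.round(r['extent']),'lo',np.round(np.percentile(p,2,0),3),'hi',np.round(np.percentile(p,98,0),3))
    cv2.imwrite(f'pics/{n}0.png',f['image'][...,::-1])
E
```

```text
{'clock': np.float64(0.0), 'qpos': array([-1.225,  0.522, -0.036,  1.6  ,  0.021,  1.021, -0.113]), 'qd': array([ 0.002,  0.001,  0.   , -0.   , -0.   ,  0.   , -0.   ]), 'joint_efforts': array([ 1.0000e-03, -9.2711e+01,  1.9800e+00, -3.6993e+01,  1.8000e-02,
        8.0000e-03, -0.0000e+00]), 'position': array([0.252, 0.571, 0.231]), 'tool_rot': array([-3.14 ,  0.   ,  2.726]), 'force': array([-0.742, -0.361,  0.595]), 'moment': array([-0.005,  0.016, -0.029]), 'finger_force': np.float64(0.0), 'grip_width': np.float64(0.085)}
top [[0.02, -1.0, -0.04], [-0.99, -0.02, -0.12], [0.12, 0.04, -0.99]] [0.06250073 0.53563844 0.95143997] 436.8709803788486
cup_large_mid 0.56 [251. 273.  18.  27.] lo [0.427 0.221 0.02 ] hi [0.488 0.252 0.064]
cup_middle_mid 0.7 [239. 275.  24.  28.] lo [0.434 0.227 0.061] hi [0.488 0.26  0.113]
cup_middle_mid 0.4 [235. 274.  19.  20.] lo [0.439 0.233 0.107] hi [0.478 0.261 0.16 ]
cup_small_mid 0.63 [234. 272.  23.  22.] lo [0.439 0.233 0.107] hi [0.482 0.265 0.163]
cup_tiny_mid 0.63 [225. 270.  25.  17.] lo [0.446 0.238 0.16 ] hi [0.476 0.269 0.205]
cup_tiny_m
[... 817 characters left out ...]
_tiny_mid 0.78 [244. 174.  16.  31.] lo [0.444 0.234 0.159] hi [0.476 0.268 0.204]
cup_tiny_mid 0.68 [206. 230.  17.  29.] lo [0.35  0.263 0.001] hi [0.383 0.298 0.052]
saucer_large 0.63 [313. 329.  62.  43.] lo [ 0.438 -0.116  0.003] hi [ 0.541 -0.015  0.012]
saucer_middle 0.81 [310. 266.  46.  34.] lo [0.504 0.053 0.003] hi [0.591 0.14  0.013]
saucer_middle 0.28 [246. 209.  28.  28.] lo [0.432 0.224 0.061] hi [0.483 0.251 0.112]
saucer_small 0.73 [306. 410.  55.  42.] lo [ 0.38  -0.248  0.002] hi [ 0.454 -0.173  0.013]
saucer_tiny 0.74 [314. 219.  29.  14.] lo [0.594 0.214 0.002] hi [0.653 0.277 0.013]
pepper_mill_mid 0.69 [373. 230.  33.  69.] lo [0.656 0.054 0.004] hi [0.702 0.091 0.161]
```

```bash
python3 - <<'E'
from h import *
from scipy.optimize import least_squares
for n in('top','side'):
    f=grab_frame(n); P=cloud(f)
    for t,r0 in [('saucer_large',.058),('saucer_middle',.05),('saucer_small',.042),('saucer_tiny',.034)]:
        R=outline_of(f,t)
        if not R: continue
        r=R[0]; p=P[r['region']&(f['range_z']>0)]
        p=p[(p[:,2]>-.003)&(p[:,2]<.017)]
        h=cv2.convexHull(p[:,:2].astype(np.float32))[:,0].astype(float)
        s=least_squares(lambda c:np.hypot(*(h-c[:2]).T)-c[2],[*h.mean(0),r0],loss='soft_l1',f_scale=.002).x
        print(n,t,np.round(r['confidence'],2),np.round(s,4))
    # cups: cylinder fit of points in z bands near stack
    q=P.reshape(-1,3); ok=f['range_z'].ravel()>0
    for nm,r0,lo,hi in [('large',.034,.012,.05),('middle',.0285,.066,.103),('small',.023,.116,.15),('tiny',.0175,.165,.198),('purple',.0175,.01,.04)]:
        c0=np.array([.459,.25]) if nm!='purple' else np.array([.367,.282])
        m=ok&(q[:,2]>lo)&(q[:,2]<hi)&(np.hypot(*(q[:,:2]-c0).T)<r0+.012); p=q[m][:,:2]
        s=least_squares(lambda c:np.hypot(*(p-c).T)-r0,c0,loss='soft_l1',f_scale=.001).x
        print(n,nm,m.sum(),np.round(s,4))
    z=q[ok&(np.hypot(*(q[:,:2]-[.459,.252]).T)<.03)][:,2].max(); print('ztop',z)
E
```

```text
top saucer_large 0.73 [ 0.4914 -0.066   0.0575]
top saucer_middle 0.92 [0.5485 0.0968 0.0478]
top saucer_small 0.76 [ 0.4176 -0.2093  0.0408]
top saucer_tiny 0.6 [0.6243 0.2482 0.0326]
top large 95 [0.4602 0.2549]
top middle 94 [0.4613 0.2558]
top small 83 [0.4609 0.256 ]
top tiny 152 [0.4576 0.2536]
top purple 65 [0.3679 0.2835]
ztop 0.20649284611597502
side saucer_large 0.65 [ 0.4885 -0.0646  0.0586]
side saucer_middle 0.6 [0.5477 0.1018 0.053 ]
side saucer_small 0.59 [ 0.4166 -0.2107  0.0409]
side saucer_tiny 0.61 [0.6257 0.2453 0.0329]
side large 368 [0.4589 0.2533]
side middle 335 [0.46   0.2539]
side small 281 [0.4596 0.2539]
side tiny 253 [0.4607 0.2534]
side purple 166 [0.3668 0.2822]
ztop 0.20566299656267029
```

View pics/top0.png

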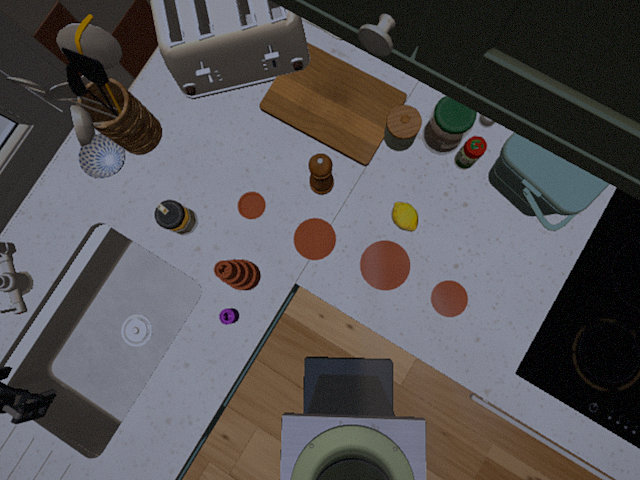

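View pics/side0.png

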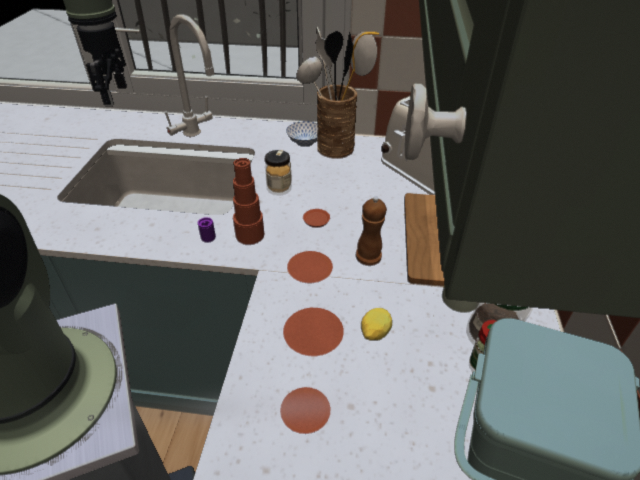

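```bash
cat > go.py <<'E'
import sys
from h import *
from scipy.spatial.transform import Rotation as Ro
# go.py x y z [x y z ...]: shifts in tool axes, chained, from the measured pose
s=observe(); R=Ro.from_euler('xyz',s['tool_rot']).as_matrix(); p=np.array(s['position'])
print('t',round(float(s['clock']),1),'p',np.round(p,4),'rot',np.round(s['tool_rot'],3),'w',round(float(s['grip_width']),4),'F',np.round(s['force'],1),'q',np.round(s['qpos'],2))
a=np.array(sys.argv[1:],float).reshape(-1,3)
for g in a:
    d=R.T@(g-p); print('to',g,'tool',np.round(d,4),'len',round(np.linalg.norm(d),3)); p=g
E
python3 -m creep '[[[-1,-0.035,-0.023,-0.003,0,0,0],[-1,-0.035,-0.023,-0.003,0,0,0],[-1,-0.035,-0.023,-0.003,0,0,0],[-1,-0.035,-0.023,-0.003,0,0,0],[-1,-0.035,-0.023,-0.003,0,0,0],[-1,-0.035,-0.023,-0.003,0,0,0],[-1,-0.035,-0.023,-0.003,0,0,0],[-1,-0.035,-0.023,-0.003,0,0,0],[-1,0,0,0,0,0,0]]]' 40; python3 go.py .46 .254 .25 .46 .254 .166
```

```text
clock: 2.4
position: [0.4374, 0.2854, 0.256]
tool_rot: [-3.141, 0.002, 2.719]
force: [-1.0, 1.2, 0.4]
grip_width: 0.0855
finger_force: 0.0
t 2.4 p [0.4374 0.2854 0.256 ] rot [-3.141e+00  2.000e-03  2.719e+00] w 0.0855 F [-1.   1.2  0.4] q [-0.73  0.33  0.04  1.84 -0.02  0.97  0.47]
to [0.46  0.254 0.25 ] tool [-0.0335 -0.0194  0.006 ] len 0.039
to [0.46  0.254 0.166] tool [0.0002 0.     0.084 ] len 0.084
```

```bash
python3 -m creep '[[[-1,-0.017,-0.010,0,0,0,0],[-1,-0.0165,-0.0095,0,0,0,0],[-1,0,0,0,0,0,0],[-1,0,0,0,0,0,0]]]' >/dev/null; cat > wr.py <<'E'
from h import *
from scipy.spatial.transform import Rotation as Ro
def wrist():
    s=observe(); f=grab_frame('wrist'); T=np.array(f['T_tool_cam'])
    R=Ro.from_euler('xyz',s['tool_rot']).as_matrix()
    M=np.eye(4); M[:3,:3]=R; M[:3,3]=s['position']; W=M@T
    f['R']=W[:3,:3].T; f['t']=-W[:3,:3].T@W[:3,3]
    return f
E
python3 go.py .46 .254 .25; python3 - <<'E'
from wr import *
f=wrist(); cv2.imwrite('pics/w1.png',f['image'][...,::-1])
P=cloud(f).reshape(-1,3); ok=f['range_z'].ravel()>0
p=P[ok]; c=np.array([.46,.254])
for lo,hi,r in [(.19,.215,.0175),(.15,.165,.023),(.1,.117,.0285),(.05,.066,.034)]:
    m=(p[:,2]>lo)&(p[:,2]<hi)&(np.hypot(*(p[:,:2]-c).T)<r+.008)
    q=p[m]; print(lo,m.sum())
    if m.sum()>20: print(np.round(cv2.minEnclosingCircle(q[:,:2].astype(np.float32))[0],4),np.round(cv2.minEnclosingCircle(q[:,:2].astype(np.float32))[1],4), q[:,2].max())
E
```

```text
t 2.8 p [0.4569 0.2592 0.2553] rot [ 3.141 -0.     2.725] w 0.0852 F [0.2 0.3 0.2] q [-0.67  0.34  0.06  1.84 -0.02  0.97  0.55]
to [0.46  0.254 0.25 ] tool [-0.0049 -0.0035  0.0053] len 0.008
0.19 2176
[0.4613 0.2538] 0.0176 0.20301667078298774
0.15 1098
[0.4599 0.2541] 0.0228 0.16495235157835736
0.1 818
[0.4608 0.2537] 0.0285 0.11698261957530431
0.05 731
[0.4594 0.2531] 0.0337 0.06598944436019709
```

View pics/w1.png

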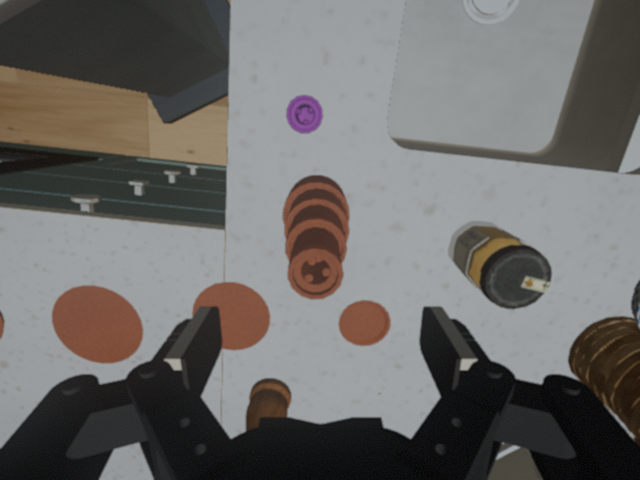

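```bash
python3 -m creep '[[[-1,-0.0054,-0.0038,0,0,0,0],[-1,0,0,0.028,0,0,0],[-1,0,0,0.03,0,0,0],[-1,0,0,0.03,0,0,0],[-1,0,0,0,0,0,0],[-1,0,0,0,0,0,0]]]'; python3 go.py .4605 .2538 .166;  python3 - <<'E'
from wr import *
from scipy.optimize import least_squares
f=wrist(); P=cloud(f)
for t,r0 in [('saucer_large',.058),('saucer_middle',.05),('saucer_small',.042),('saucer_tiny',.034)]:
    for r in outline_of(f,t)[:1]:
        p=P[r['region']&(f['range_z']>0)]; p=p[(p[:,2]>-.003)&(p[:,2]<.017)]
        if len(p)<30: continue
        h=cv2.convexHull(p[:,:2].astype(np.float32))[:,0].astype(float)
        s=least_squares(lambda c:np.hypot(*(h-c[:2]).T)-c[2],[*h.mean(0),r0],loss='soft_l1',f_scale=.002).x
        print(t,np.round(r['confidence'],2),np.round(r['extent']),np.round(s,4))
E
```

```text
clock: 3.45
position: [0.4605, 0.2534, 0.1679]
tool_rot: [-3.141, -0.0, 2.726]
force: [-1.3, -0.0, 1.0]
grip_width: 0.0854
finger_force: 0.0
t 3.5 p [0.4605 0.2534 0.1679] rot [-3.141 -0.     2.726] w 0.0854 F [-1.3 -0.   1. ] q [-0.65  0.45  0.05  1.93 -0.03  0.77  0.57]
to [0.4605 0.2538 0.166 ] tool [0.0002 0.0003 0.0019] len 0.002
saucer_large 0.62 [ 53. 362. 106.  87.] [ 0.4939 -0.0751  0.0639]
saucer_middle 0.69 [234. 355.  59.  78.] [0.5494 0.0881 0.0555]
```

```bash
python3 -m creep '[[[1,0,0,0,0,0,0],[1,0,0,0,0,0,0],[1,0,0,0,0,0,0],[1,0,0,0,0,0,0],[1,0,0,0,0,0,0],[1,0,0,0,0,0,0],[1,0,0,0,0,0,0],[1,0,0,0,0,0,0]]]' 30; python3 go.py .4605 .2538 .22 .625 .247 .12
```

```text
clock: 4.5
position: [0.4605, 0.2533, 0.1674]
tool_rot: [3.142, 0.0, 2.726]
force: [-0.7, 0.3, 2.7]
grip_width: 0.035
finger_force: 29.7
t 4.5 p [0.4605 0.2533 0.1674] rot [3.142 0.    2.726] w 0.035 F [-0.7  0.3  2.7] q [-0.65  0.45  0.05  1.93 -0.03  0.77  0.57]
to [0.4605 0.2538 0.22  ] tool [ 0.0002  0.0005 -0.0526] len 0.053
to [0.625 0.247 0.12 ] tool [-0.1532  0.0602  0.1   ] len 0.193
```

```bash
python3 -m creep '[[[1,0,0,-0.015,0,0,0],[1,0,0,-0.02,0,0,0],[1,-0.022,0.0086,0,0,0,0],[1,-0.022,0.0086,0,0,0,0],[1,-0.022,0.0086,0,0,0,0],[1,-0.022,0.0086,0,0,0,0],[1,-0.022,0.0086,0.01,0,0,0],[1,-0.022,0.0086,0.02,0,0,0],[1,-0.021,0.0086,0.01,0,0,0],[1,0,0,0,0,0,0]]]' ; python3 go.py .625 .247 .12;  cat > sc.py <<'E'
import sys
from wr import *
from scipy.optimize import least_squares
# circle of the saucers, from any camera: rays of the outline's hull onto the rim height
R0={'saucer_large':.058,'saucer_middle':.05,'saucer_small':.042,'saucer_tiny':.034}
def sau(f,t):
    for r in outline_of(f,t)[:1]:
        P=cloud(f); p=P[r['region']&(f['range_z']>0)]; p=p[(p[:,2]>-.003)&(p[:,2]<.017)]
        if len(p)<30: continue
        h=cv2.convexHull(p[:,:2].astype(np.float32))[:,0].astype(float)
        s=least_squares(lambda c:np.hypot(*(h-c[:2]).T)-R0[t],h.mean(0),loss='soft_l1',f_scale=.001).x
        print(t,np.round(r['confidence'],2),np.round(r['extent']),'fixed r',np.round(s,4),'minenc',np.round(cv2.minEnclosingCircle(h.astype(np.float32))[0],4),round(cv2.minEnclosingCircle(h.astype(np.float32))[1],4))
if __name__=='__main__':
    for n in sys.argv[2:]:
        f=wrist() if n=='wrist' else grab_frame(n); print(n); sau(f,sys.argv[1])
        cv2.imwrite(f'pics/last_{n}.png',f['image'][...,::-1])
E
python3 sc.py saucer_tiny wrist top side
```

```text
clock: 5.5
position: [0.6259, 0.2453, 0.1598]
tool_rot: [-3.139, -0.001, 2.724]
force: [-0.1, -0.3, -1.6]
grip_width: 0.0347
finger_force: 30.2
t 5.5 p [0.6259 0.2453 0.1598] rot [-3.139e+00 -1.000e-03  2.724e+00] w 0.0347 F [-0.1 -0.3 -1.6] q [-0.5   0.67  0.07  1.53 -0.05  0.94  0.73]
to [0.625 0.247 0.12 ] tool [0.0015 0.0013 0.0398] len 0.04
wrist
saucer_tiny 0.61 [320. 222.  75.  76.] fixed r [0.6261 0.2459] minenc [0.6276 0.2462] 0.0356
top
saucer_tiny 0.72 [252. 205.  24.  27.] fixed r [0.6272 0.2494] minenc [0.6258 0.2479] 0.0326
side
saucer_tiny 0.86 [314. 219.  25.  15.] fixed r [0.6229 0.245 ] minenc [0.624  0.2465] 0.0358
```

View pics/last_wrist.png

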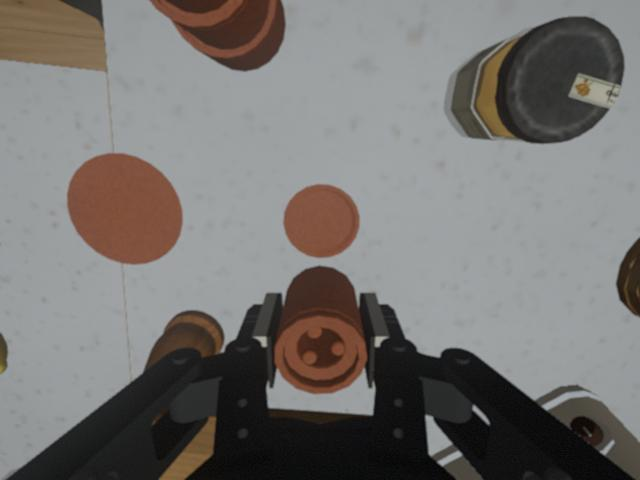

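```bash
python3 -m creep '[[[1,0,0.001,0.03,0,0,0],[1,0,0,0.03,0,0,0],[1,0,0,0.03,0,0,0],[1,0,0,0.025,0,0,0],[1,0,0,0.012,0,0,0],[1,0,0,0.006,0,0,0],[1,0,0,0,0,0,0]]]' ; python3 go.py .6258 .2461 .0194
```

```text
clock: 6.5
position: [0.6252, 0.2476, 0.0296]
tool_rot: [3.141, 0.0, 2.726]
force: [0.0, 0.3, -0.6]
grip_width: 0.0349
finger_force: 30.2
t 6.5 p [0.6252 0.2476 0.0296] rot [3.141 0.    2.726] w 0.0349 F [ 0.   0.3 -0.6] q [-0.5   0.84  0.05  1.59 -0.06  0.71  0.73]
to [0.6258 0.2461 0.0194] tool [-0.0012 -0.0011  0.0102] len 0.01
```

```bash
python3 -m creep '[[[1,-0.0005,-0.0008,0.004,0,0,0],[1,0,0,0.003,0,0,0],[1,0,0,0.002,0,0,0],[1,0,0,0.001,0,0,0],[1,0,0,0,0,0,0]]]' ; python3 go.py .6258 .2461 .0194
```

```text
clock: 7.0
position: [0.6256, 0.2466, 0.0203]
tool_rot: [3.141, 0.0, 2.726]
force: [-3.9, -0.7, 12.4]
grip_width: 0.0349
finger_force: 31.0
t 7.0 p [0.6256 0.2466 0.0203] rot [3.141 0.    2.726] w 0.0349 F [-3.9 -0.7 12.4] q [-0.49  0.85  0.05  1.59 -0.06  0.7   0.74]
to [0.6258 0.2461 0.0194] tool [-0.0004 -0.0004  0.0009] len 0.001
```

```bash
python3 -m creep '[[[0.4,0,0,0,0,0,0],[0,0,0,0,0,0,0],[-1,0,0,0,0,0,0],[-1,0,0,0,0,0,0],[-1,0,0,0,0,0,0],[-1,0,0,-0.02,0,0,0],[-1,0,0,-0.04,0,0,0],[-1,0,0,-0.05,0,0,0],[-1,0,0,-0.05,0,0,0],[-1,0,0,-0.03,0,0,0]]]' ; python3 go.py .4605 .2538 .21; python3 sc.py saucer_tiny wrist
```

```text
clock: 8.0
position: [0.6261, 0.2468, 0.2134]
tool_rot: [3.139, 0.003, 2.726]
force: [-0.3, -0.2, -0.2]
grip_width: 0.0852
finger_force: 0.0
t 8.0 p [0.6261 0.2468 0.2134] rot [3.139e+00 3.000e-03 2.726e+00] w 0.0852 F [-0.3 -0.2 -0.2] q [-0.51  0.62  0.07  1.49 -0.05  1.04  0.73]
to [0.4605 0.2538 0.21  ] tool [ 0.1544 -0.0605  0.0029] len 0.166
wrist
saucer_tiny 0.6 [320. 207.  68.  64.] fixed r [0.6266 0.2462] minenc [0.6275 0.2468] 0.0356
```

View pics/last_wrist.png

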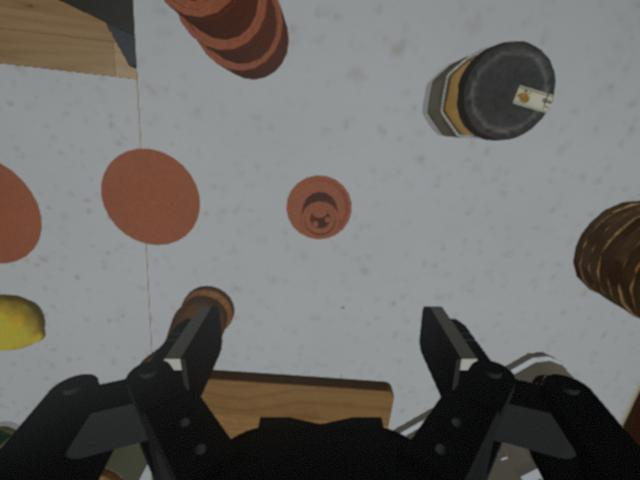

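```bash
python3 -m creep '[[[-1,0.025,-0.01,0,0,0,0],[-1,0.026,-0.0102,0,0,0,0],[-1,0.026,-0.0102,0,0,0,0],[-1,0.026,-0.0102,0,0,0,0],[-1,0.026,-0.0102,0,0,0,0],[-1,0.0254,-0.0097,0,0,0,0],[-1,0,0,0,0,0,0],[-1,0,0,0,0,0,0]]]' ; python3 go.py .4605 .2538 .124; cat > cup.py <<'E'
import sys
from wr import *
# cup.py x y top radius: rim circle by wrist camera
x,y,z,r=map(float,sys.argv[1:5])
f=wrist(); p=cloud(f).reshape(-1,3)[f['range_z'].ravel()>0]
m=(abs(p[:,2]-z)<.006)&(np.hypot(p[:,0]-x,p[:,1]-y)<r+.01); q=p[m]
c=cv2.minEnclosingCircle(q[:,:2].astype(np.float32)); print(len(q),np.round(c[0],4),round(c[1],4),'z',np.round(np.median(q[:,2]),4))
cv2.imwrite('pics/cup.png',f['image'][...,::-1])
E
python3 cup.py .4605 .2538 .158 .023
```

```text
clock: 8.9
position: [0.4594, 0.2536, 0.2092]
tool_rot: [3.142, 0.0, 2.726]
force: [1.0, -0.2, -0.0]
grip_width: 0.0858
finger_force: 0.0
t 8.9 p [0.4594 0.2536 0.2092] rot [3.142 0.    2.726] w 0.0858 F [ 1.  -0.2 -0. ] q [-0.66  0.39  0.05  1.89 -0.03  0.86  0.56]
to [0.4605 0.2538 0.124 ] tool [-0.0009  0.0006  0.0852] len 0.085
1621 [0.4607 0.254 ] 0.0234 z 0.156
```

```bash
python3 -m creep '[[[-1,-0.001,0.0007,0.025,0,0,0],[-1,0,0,0.03,0,0,0],[-1,0,0,0.03,0,0,0],[-1,0,0,0,0,0,0],[1,0,0,0,0,0,0],[1,0,0,0,0,0,0],[1,0,0,0,0,0,0],[1,0,0,0,0,0,0],[1,0,0,0,0,0,0],[1,0,0,0,0,0,0]]]' 35; python3 -m creep '[[[1,0,0,0,0,0,0],[1,0,0,0,0,0,0]]]'; python3 go.py .4605 .2538 .17 .417 -.21 .15
```

```text
clock: 9.95
position: [0.4615, 0.2541, 0.1254]
tool_rot: [3.14, 0.001, 2.726]
force: [-0.1, -1.0, 8.3]
grip_width: 0.0443
finger_force: 39.5
clock: 10.15
position: [0.4615, 0.2541, 0.1253]
tool_rot: [3.14, 0.001, 2.726]
force: [0.3, -0.8, 7.5]
grip_width: 0.0438
finger_force: 39.5
t 10.2 p [0.4615 0.2541 0.1253] rot [3.140e+00 1.000e-03 2.726e+00] w 0.0438 F [ 0.3 -0.8  7.5] q [-0.65  0.51  0.04  1.96 -0.03  0.67  0.57]
to [0.4605 0.2538 0.17  ] tool [ 0.0007 -0.0006 -0.0447] len 0.045
to [ 0.417 -0.21   0.15 ] tool [-0.1476 -0.4419  0.0194] len 0.466
```

```bash
python3 - <<'E'
from h import *
f=grab_frame('side'); a=cv2.resize(f['image'][120:260,170:330],(640,560),interpolation=cv2.INTER_CUBIC)
cv2.imwrite('pics/s2.png',a[...,::-1]); s=observe(); print(s['grip_width'],s['finger_force'],s['force'])
E
```

```text
0.04401513801571332 39.49036850477569 [-0.20485115 -0.60205525  8.53623564]
```

View pics/s2.png

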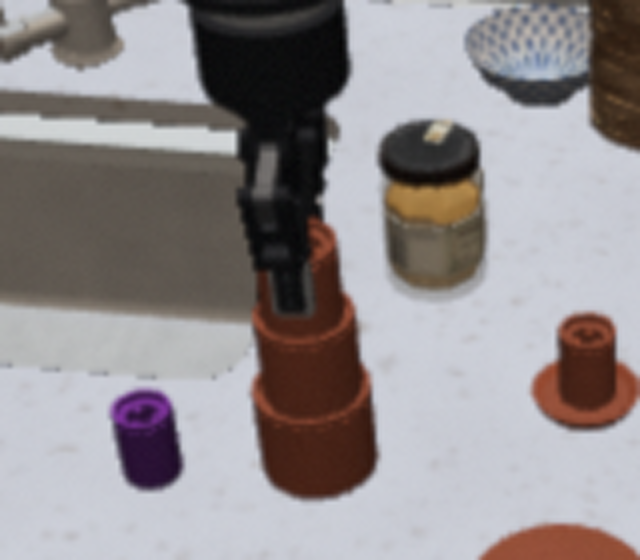

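```bash
python3 -m creep '[[[1,0,0,-0.005,0,0,0],[1,0,0,-0.008,0,0,0],[1,0,0,-0.01,0,0,0],[1,0,0,-0.02,0,0,0],[1,0,0,-0.02,0,0,0],[1,0,0,0,0,0,0]]]'; python3 go.py .417 -.21 .15;  python3 - <<'E'
from h import *
f=grab_frame('side'); a=cv2.resize(f['image'][100:260,170:330],(480,480),interpolation=cv2.INTER_CUBIC)
cv2.imwrite('pics/s3.png',a[...,::-1])
E
```

```text
clock: 10.8
position: [0.4618, 0.2544, 0.1902]
tool_rot: [3.138, 0.002, 2.726]
force: [0.2, -0.6, -1.4]
grip_width: 0.0444
finger_force: 38.6
t 10.8 p [0.4618 0.2544 0.1902] rot [3.138e+00 2.000e-03 2.726e+00] w 0.0444 F [ 0.2 -0.6 -1.4] q [-0.66  0.42  0.05  1.91 -0.03  0.82  0.57]
to [ 0.417 -0.21   0.15 ] tool [-0.1466 -0.4431  0.0389] len 0.468
```

View pics/s3.png

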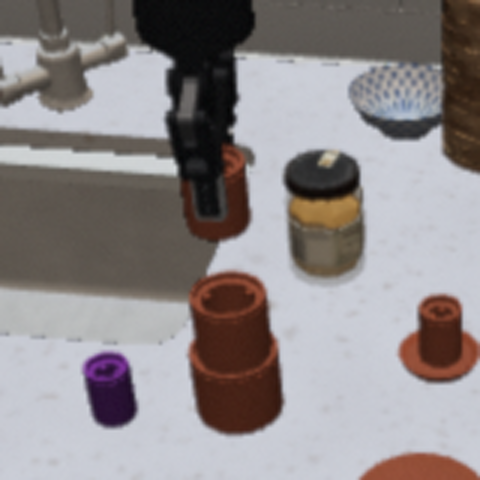

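```bash
python3 -m creep '[[[1,-0.006,-0.018,0,0,0,0],[1,-0.0135,-0.041,0,0,0,0],[1,-0.0145,-0.0435,0,0,0,0],[1,-0.0145,-0.0435,0,0,0,0],[1,-0.0145,-0.0435,0.002,0,0,0],[1,-0.0145,-0.0435,0.005,0,0,0],[1,-0.0145,-0.0435,0.005,0,0,0],[1,-0.0145,-0.0435,0.005,0,0,0],[1,-0.0145,-0.0435,0.005,0,0,0],[1,-0.0145,-0.0435,0.005,0,0,0]]]';python3 -m creep '[[[1,-0.008,-0.028,0.005,0,0,0],[1,-0.003,-0.008,0,0,0,0],[1,0,0,0,0,0,0],[1,0,0,0,0,0,0]]]'; python3 go.py .417 -.21 .15; python3 sc.py saucer_small wrist
```

```text
clock: 11.85
position: [0.4189, -0.1753, 0.1597]
tool_rot: [-3.141, -0.001, 2.726]
force: [1.7, -0.3, -0.6]
grip_width: 0.0439
finger_force: 38.5
clock: 12.25
position: [0.4157, -0.2097, 0.1551]
tool_rot: [3.141, -0.001, 2.726]
force: [0.0, -0.1, -1.7]
grip_width: 0.0443
finger_force: 38.5
t 12.2 p [ 0.4157 -0.2097  0.1551] rot [ 3.141e+00 -1.000e-03  2.726e+00] w 0.0443 F [ 0.  -0.1 -1.7] q [ 0.21  0.39  0.16  2.09 -0.1   0.67  1.6 ]
to [ 0.417 -0.21   0.15 ] tool [-0.0013  0.0003  0.0051] len 0.005
wrist
saucer_small 0.97 [318. 220.  96.  80.] fixed r [ 0.4182 -0.2123] minenc [ 0.4197 -0.2126] 0.0436
```

View pics/last_wrist.png

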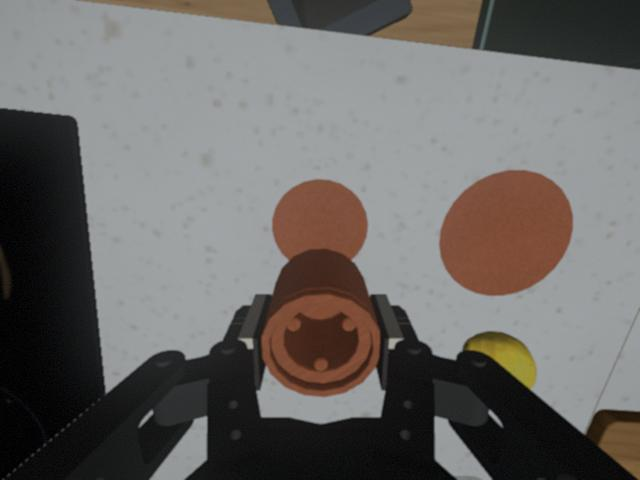

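```bash
python3 -m creep '[[[1,-0.0033,0,0.025,0,0,0],[1,0,0,0.03,0,0,0],[1,0,0,0.03,0,0,0],[1,0,0,0.02,0,0,0],[1,0,0,0.01,0,0,0],[1,0,0,0.006,0,0,0],[1,0,0,0,0,0,0]]]' ; python3 go.py .4187 -.2110 .0243
```

```text
clock: 13.05
position: [0.4191, -0.2116, 0.0343]
tool_rot: [3.142, -0.0, 2.726]
force: [-0.3, 0.0, -0.9]
grip_width: 0.0442
finger_force: 38.5
t 13.1 p [ 0.4191 -0.2116  0.0343] rot [ 3.142 -0.     2.726] w 0.0442 F [-0.3  0.  -0.9] q [ 0.27  0.62  0.1   2.14 -0.15  0.38  1.65]
to [ 0.4187 -0.211   0.0243] tool [0.0006 0.0004 0.01  ] len 0.01
```

```bash
python3 -m creep '[[[1,0,0,0.004,0,0,0],[1,0,0,0.003,0,0,0],[1,0,0,0.002,0,0,0],[1,0,0,0.001,0,0,0],[1,0,0,0,0,0,0]]]' ; python3 go.py .4187 -.2110 .0243
```

```text
clock: 13.55
position: [0.4191, -0.2122, 0.0252]
tool_rot: [3.141, 0.001, 2.725]
force: [-5.0, 1.3, 22.4]
grip_width: 0.0438
finger_force: 42.1
t 13.6 p [ 0.4191 -0.2122  0.0252] rot [3.141e+00 1.000e-03 2.725e+00] w 0.0438 F [-5.   1.3 22.4] q [ 0.27  0.64  0.09  2.14 -0.16  0.36  1.65]
to [ 0.4187 -0.211   0.0243] tool [0.0008 0.0009 0.0009] len 0.002
```

Contact at 22 N: release and rise, then check.

```bash
python3 -m creep '[[[0.4,0,0,0,0,0,0],[0,0,0,0,0,0,0],[-1,0,0,0,0,0,0],[-1,0,0,0,0,0,0],[-1,0,0,0,0,0,0],[-1,0,0,-0.02,0,0,0],[-1,0,0,-0.04,0,0,0],[-1,0,0,-0.05,0,0,0],[-1,0,0,-0.05,0,0,0],[-1,0,0,0,0,0,0]]]' ; python3 cup.py .418 -.211 .057 .023;  python3 sc.py saucer_small wrist; python3 go.py .4605 .2538 .18
```

```text
clock: 14.55
position: [0.4211, -0.213, 0.1896]
tool_rot: [3.141, 0.008, 2.725]
force: [-0.2, 0.2, -1.3]
grip_width: 0.0856
finger_force: 0.0
1067 [ 0.4184 -0.2119] 0.023 z 0.0552
wrist
saucer_small 0.85 [322. 208.  88.  83.] fixed r [ 0.4188 -0.2125] minenc [ 0.4198 -0.2122] 0.0436
t 14.7 p [ 0.4187 -0.2118  0.1841] rot [3.141 0.    2.726] w 0.0857 F [-0.5  0.1 -0.1] q [ 0.19  0.35  0.19  2.05 -0.09  0.75  1.59]
to [0.4605 0.2538 0.18  ] tool [0.1498 0.4428 0.0041] len 0.467
```

```bash
python3 -m creep '[[[-1,0.006,0.018,0,0,0,0],[-1,0.0145,0.043,0,0,0,0],[-1,0.015,0.0443,0,0,0,0],[-1,0.015,0.0443,0,0,0,0],[-1,0.015,0.0443,0,0,0,0],[-1,0.015,0.0443,0,0,0,0],[-1,0.015,0.0443,0,0,0,0],[-1,0.015,0.0443,0,0,0,0],[-1,0.015,0.0443,0,0,0,0],[-1,0.015,0.0443,0,0,0,0]]]' >/dev/null;python3 -m creep '[[[-1,0.0075,0.022,0,0,0,0],[-1,0.002,0.006,0,0,0,0],[-1,0,0,0,0,0,0],[-1,0,0,0,0,0,0]]]'; python3 cup.py .4605 .2538 .111 .0285; python3 go.py .4605 .2538 .08
```

```text
clock: 16.1
position: [0.4606, 0.2527, 0.1835]
tool_rot: [-3.14, -0.001, 2.725]
force: [0.5, -0.9, 0.4]
grip_width: 0.0854
finger_force: 0.0
1916 [0.4611 0.2536] 0.0289 z 0.1091
t 16.1 p [0.4608 0.2526 0.1838] rot [-3.14  -0.     2.724] w 0.0853 F [-0.3  0.4  0.3] q [-0.65  0.43  0.05  1.91 -0.03  0.81  0.57]
to [0.4605 0.2538 0.08  ] tool [0.0007 0.0011 0.1038] len 0.104
```

```bash
python3 -m creep '[[[-1,0,0.001,0.03,0,0,0],[-1,0,0,0.035,0,0,0],[-1,0,0,0.03,0,0,0],[-1,0,0,0.011,0,0,0],[-1,0,0,0,0,0,0],[1,0,0,0,0,0,0],[1,0,0,0,0,0,0],[1,0,0,0,0,0,0],[1,0,0,0,0,0,0],[1,0,0,0,0,0,0]]]' 40; python3 go.py .4605 .2538 .14 .548 .099 .14
```

```text
clock: 17.15
position: [0.4622, 0.256, 0.0798]
tool_rot: [3.139, 0.002, 2.726]
force: [0.5, 1.4, 5.0]
grip_width: 0.0568
finger_force: 41.3
t 17.1 p [0.4622 0.256  0.0798] rot [3.139e+00 2.000e-03 2.726e+00] w 0.0568 F [0.5 1.4 5. ] q [-0.64  0.59  0.03  1.98 -0.03  0.57  0.57]
to [0.4605 0.2538 0.14  ] tool [ 0.0005 -0.0025 -0.0602] len 0.06
to [0.548 0.099 0.14 ] tool [-1.426e-01 -1.063e-01 -1.000e-04] len 0.178
```

```bash
python3 -m creep '[[[1,0,0,-0.005,0,0,0],[1,0,0,-0.015,0,0,0],[1,0,0,-0.025,0,0,0],[1,0,0,-0.025,0,0,0],[1,-0.022,-0.017,0,0,0,0],[1,-0.035,-0.026,0,0,0,0],[1,-0.035,-0.026,0,0,0,0],[1,-0.035,-0.026,0,0,0,0],[1,-0.0155,-0.013,0,0,0,0],[1,0,0,0,0,0,0]]]'; python3 -m creep '[[[1,0,0,0,0,0,0]]]' ; python3 go.py .548 .099 .14; python3 sc.py saucer_middle wrist top side
```

```text
clock: 18.15
position: [0.5491, 0.0952, 0.1491]
tool_rot: [-3.141, 0.001, 2.721]
force: [-1.0, 0.5, -1.6]
grip_width: 0.0568
finger_force: 43.1
clock: 18.25
position: [0.5478, 0.0988, 0.1488]
tool_rot: [3.141, 0.0, 2.725]
force: [0.2, 0.5, -1.1]
grip_width: 0.0564
finger_force: 43.1
t 18.2 p [0.5478 0.0988 0.1488] rot [3.141 0.    2.725] w 0.0564 F [ 0.2  0.5 -1.1] q [-0.33  0.52  0.06  1.86 -0.04  0.76  0.91]
to [0.548 0.099 0.14 ] tool [-0.0001  0.0003  0.0088] len 0.009
wrist
saucer_middle 0.91 [316. 214. 118.  87.] fixed r [0.5487 0.0939] minenc [0.5488 0.0932] 0.0509
top
side
saucer_middle 0.65 [310. 269.  46.  36.] fixed r [0.5485 0.0994] minenc [0.5507 0.1002] 0.0559
```

View pics/last_wrist.png

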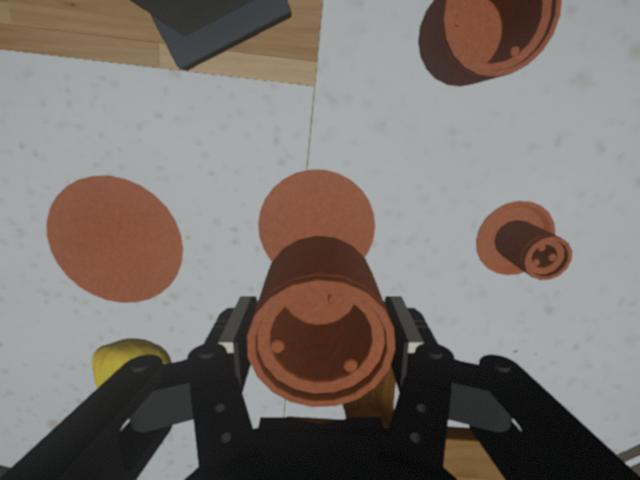

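```bash
python3 -m creep '[[[1,-0.0022,-0.0027,0.02,0,0,0],[1,0,0,0.03,0,0,0],[1,0,0,0.03,0,0,0],[1,0,0,0.015,0,0,0],[1,0,0,0.008,0,0,0],[1,0,0,0.005,0,0,0],[1,0,0,0,0,0,0],[1,0,0,0,0,0,0]]]' ; python3 go.py .5487 .0955 .0298
```

```text
clock: 19.35
position: [0.5493, 0.0956, 0.0412]
tool_rot: [3.141, 0.001, 2.726]
force: [-0.6, -0.4, -1.6]
grip_width: 0.0566
finger_force: 43.2
t 19.4 p [0.5493 0.0956 0.0412] rot [3.141e+00 1.000e-03 2.726e+00] w 0.0566 F [-0.6 -0.4 -1.6] q [-0.31  0.69  0.04  1.91 -0.05  0.54  0.92]
to [0.5487 0.0955 0.0298] tool [ 0.0006 -0.0003  0.0114] len 0.011
```

```bash
python3 -m creep '[[[1,0,0,0.004,0,0,0],[1,0,0,0.003,0,0,0],[1,0,0,0.002,0,0,0],[1,0,0,0.001,0,0,0],[1,0,0,0,0,0,0]]]' ; python3 go.py .5487 .0955 .0298
```

```text
clock: 19.85
position: [0.5489, 0.0953, 0.0306]
tool_rot: [3.142, 0.0, 2.726]
force: [-2.4, -0.6, 5.0]
grip_width: 0.0567
finger_force: 43.8
t 19.9 p [0.5489 0.0953 0.0306] rot [3.142 0.    2.726] w 0.0567 F [-2.4 -0.6  5. ] q [-0.3   0.71  0.04  1.91 -0.05  0.52  0.92]
to [0.5487 0.0955 0.0298] tool [0.0003 0.0001 0.0008] len 0.001
```

```bash
python3 -m creep '[[[1,0,0,0.001,0,0,0],[0.4,0,0,0,0,0,0],[0,0,0,0,0,0,0],[-1,0,0,0,0,0,0],[-1,0,0,0,0,0,0],[-1,0,0,0,0,0,0],[-1,0,0,-0.02,0,0,0],[-1,0,0,-0.04,0,0,0],[-1,0,0,-0.05,0,0,0],[-1,0,0,-0.03,0,0,0]]]' ;python3 -m creep '[[[-1,0,0,0,0,0,0],[-1,0,0,0,0,0,0]]]' >/dev/null; python3 cup.py .5487 .0955 .061 .0285;  python3 sc.py saucer_middle wrist; python3 go.py .4605 .2538 .17
```

```text
clock: 20.85
position: [0.5495, 0.0955, 0.1724]
tool_rot: [3.14, 0.002, 2.726]
force: [-0.2, -0.3, -0.2]
grip_width: 0.0854
finger_force: 0.0
1551 [0.5488 0.095 ] 0.0286 z 0.0592
wrist
saucer_middle 0.79 [321. 213. 115.  99.] fixed r [0.5487 0.0947] minenc [0.5473 0.0939] 0.0505
t 21.2 p [0.5482 0.0953 0.1681] rot [-3.140e+00 -1.000e-03  2.726e+00] w 0.0854 F [ 0.2 -0.3  0.2] q [-0.32  0.49  0.06  1.85 -0.04  0.81  0.91]
to [0.4605 0.2538 0.17  ] tool [ 0.1443  0.1096 -0.0018] len 0.181
```

View pics/last_wrist.png

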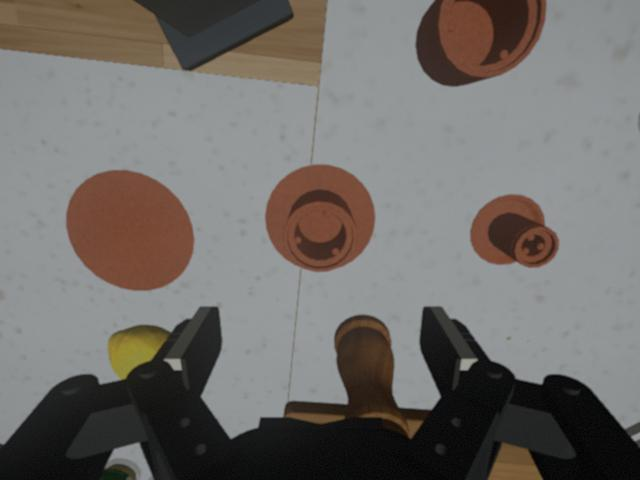

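Middle cup sits centred (320,225 in saucer 320,218), mill untouched. Now the large cup.

```bash
python3 -m creep '[[[-1,0.018,0.013,0,0,0,0],[-1,0.032,0.0245,0,0,0,0],[-1,0.033,0.025,0,0,0,0],[-1,0.033,0.025,0,0,0,0],[-1,0.022,0.017,0,0,0,0],[-1,0.0065,0.0045,0,0,0,0],[-1,0,0,0,0,0,0],[-1,0,0,0,0,0,0],[-1,0,0,0,0,0,0]]]'; python3 cup.py .4605 .2538 .06 .034; python3 go.py .4600 .2535 .028
```

```text
clock: 22.1
position: [0.4613, 0.2522, 0.169]
tool_rot: [-3.141, 0.0, 2.724]
force: [0.3, -0.7, -0.3]
grip_width: 0.0854
finger_force: 0.0
1927 [0.4599 0.2528] 0.0342 z 0.0582
t 22.1 p [0.4612 0.2523 0.1691] rot [-3.141  0.     2.724] w 0.0852 F [-0.1  0.2 -0.9] q [-0.64  0.45  0.04  1.92 -0.02  0.77  0.56]
to [0.46   0.2535 0.028 ] tool [0.0017 0.0007 0.1411] len 0.141
```

```bash
python3 -m creep '[[[-1,0.0015,0.0005,0.03,0,0,0],[-1,0,0,0.03,0,0,0],[-1,0,0,0.03,0,0,0],[-1,0,0,0.025,0,0,0],[-1,0,0,0.015,0,0,0],[-1,0,0,0.01,0,0,0],[-1,0,0,0,0,0,0],[-1,0,0,0,0,0,0]]]'; python3 go.py .4600 .2532 .026
```

```text
clock: 22.95
position: [0.4599, 0.2544, 0.0298]
tool_rot: [3.141, 0.0, 2.725]
force: [-0.1, -0.4, 0.5]
grip_width: 0.0854
finger_force: 0.0
t 22.9 p [0.4599 0.2544 0.0298] rot [3.141 0.    2.725] w 0.0854 F [-0.1 -0.4  0.5] q [-0.63  0.68  0.02  2.   -0.03  0.47  0.56]
to [0.46   0.2532 0.026 ] tool [-0.0006 -0.0011  0.0038] len 0.004
```

```bash
python3 -m creep '[[[-1,0,-0.0008,0.002,0,0,0],[1,0,0,0,0,0,0],[1,0,0,0,0,0,0],[1,0,0,0,0,0,0],[1,0,0,0,0,0,0],[1,0,0,0,0,0,0],[1,0,0,0,0,0,0]]]' 45; python3 go.py .46 .2535 .1 .49 -.066 .12
```

```text
clock: 23.65
position: [0.4594, 0.2539, 0.028]
tool_rot: [3.141, 0.0, 2.726]
force: [-0.3, -1.3, 8.1]
grip_width: 0.0656
finger_force: 48.6
t 23.6 p [0.4594 0.2539 0.028 ] rot [3.141 0.    2.726] w 0.0656 F [-0.3 -1.3  8.1] q [-0.63  0.68  0.02  2.   -0.03  0.46  0.56]
to [0.46   0.2535 0.1   ] tool [-0.0008 -0.0001 -0.072 ] len 0.072
to [ 0.49  -0.066  0.12 ] tool [-0.1565 -0.2801 -0.0201] len 0.322
```

```bash
python3 -m creep '[[[1,0,0,-0.005,0,0,0],[1,0,0,-0.02,0,0,0],[1,0,0,-0.035,0,0,0],[1,0,0,-0.035,0,0,0],[1,0,0,-0.03,0,0,0],[1,-0.015,-0.026,0,0,0,0],[1,-0.022,-0.04,0,0,0,0],[1,-0.022,-0.04,0,0,0,0],[1,-0.022,-0.04,0,0,0,0],[1,-0.022,-0.04,0,0,0,0]]]' ;python3 -m creep '[[[1,-0.022,-0.04,0,0,0,0],[1,-0.021,-0.036,0,0,0,0],[1,-0.01,-0.018,0,0,0,0],[1,0,0,0,0,0,0],[1,0,0,0,0,0,0]]]'; python3 go.py .49 -.066 .12; python3 sc.py saucer_large wrist top side
```

```text
clock: 24.65
position: [0.478, 0.0403, 0.1528]
tool_rot: [3.141, 0.0, 2.726]
force: [1.4, 0.1, -2.5]
grip_width: 0.0651
finger_force: 51.5
clock: 25.15
position: [0.4886, -0.0653, 0.1525]
tool_rot: [3.141, -0.0, 2.725]
force: [-0.7, 0.2, -3.7]
grip_width: 0.0657
finger_force: 51.5
t 25.1 p [ 0.4886 -0.0653  0.1525] rot [ 3.141 -0.     2.725] w 0.0657 F [-0.7  0.2 -3.7] q [-0.04  0.43  0.07  2.02 -0.05  0.7   1.21]
to [ 0.49  -0.066  0.12 ] tool [-0.0016 -0.0001  0.0325] len 0.033
wrist
saucer_large 0.84 [320. 209. 133.  99.] fixed r [ 0.4911 -0.0677] minenc [ 0.4899 -0.0672] 0.0575
top
saucer_large 0.66 [366. 268.  13.  33.] fixed r [ 0.4905 -0.0681] minenc [ 0.4802 -0.025 ] 0.0364
side
saucer_large 0.73 [312. 330.  64.  46.] fixed r [ 0.4898 -0.0645] minenc [ 0.488  -0.0597] 0.0637
```

View pics/last_wrist.png

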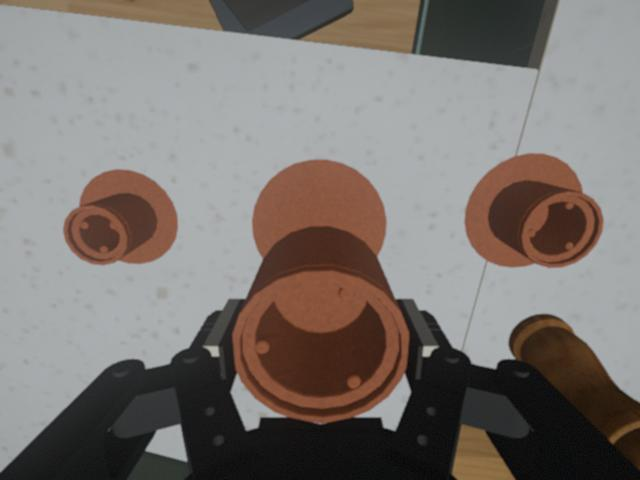

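```bash
python3 -m creep '[[[1,-0.0028,0,0.02,0,0,0],[1,0,0,0.03,0,0,0],[1,0,0,0.03,0,0,0],[1,0,0,0.016,0,0,0],[1,0,0,0.008,0,0,0],[1,0,0,0.005,0,0,0],[1,0,0,0,0,0,0],[1,0,0,0,0,0,0]]]' ; python3 go.py .491 -.0668 .033
```

```text
clock: 26.25
position: [0.4918, -0.0664, 0.044]
tool_rot: [3.141, 0.001, 2.726]
force: [-0.2, -0.7, -2.6]
grip_width: 0.0654
finger_force: 51.4
t 26.2 p [ 0.4918 -0.0664  0.044 ] rot [3.141e+00 1.000e-03 2.726e+00] w 0.0654 F [-0.2 -0.7 -2.6] q [-0.02  0.62  0.05  2.07 -0.06  0.45  1.23]
to [ 0.491  -0.0668  0.033 ] tool [ 0.0006 -0.0007  0.011 ] len 0.011
```

```bash
python3 -m creep '[[[1,0,0,0.004,0,0,0],[1,0,0,0.003,0,0,0],[1,0,0,0.002,0,0,0],[1,0,0,0.001,0,0,0],[1,0,0,0,0,0,0]]]' ; python3 go.py .491 -.0668 .033
```

```text
clock: 26.75
position: [0.4912, -0.0664, 0.0332]
tool_rot: [-3.141, -0.0, 2.726]
force: [0.6, 0.2, -2.7]
grip_width: 0.0654
finger_force: 51.6
t 26.8 p [ 0.4912 -0.0664  0.0332] rot [-3.141 -0.     2.726] w 0.0654 F [ 0.6  0.2 -2.7] q [-0.02  0.65  0.04  2.07 -0.06  0.42  1.23]
to [ 0.491  -0.0668  0.033 ] tool [ 0.0001 -0.0004  0.0002] len 0.0
```

Not yet in contact; ease down in small steps.

```bash
python3 -m creep '[[[1,0,0,0.001,0,0,0],[1,0,0,0.0005,0,0,0],[1,0,0,0,0,0,0]]]' ; python3 go.py .491 -.0668 .033
```

```text
clock: 27.05
position: [0.4914, -0.0664, 0.0329]
tool_rot: [3.141, 0.0, 2.726]
force: [-8.6, 1.3, 30.0]
grip_width: 0.0656
finger_force: 55.5
t 27.1 p [ 0.4914 -0.0664  0.0329] rot [3.141 0.    2.726] w 0.0656 F [-8.6  1.3 30. ] q [-0.02  0.65  0.04  2.07 -0.06  0.42  1.23]
to [ 0.491  -0.0668  0.033 ] tool [ 0.0002 -0.0005 -0.0001] len 0.001
```

```bash
python3 -m creep '[[[0.2,0,0,0,0,0,0],[-0.4,0,0,0,0,0,0],[-1,0,0,0,0,0,0],[-1,0,0,0,0,0,0],[-1,0,0,0,0,0,0],[-1,0,0,-0.02,0,0,0],[-1,0,0,-0.04,0,0,0],[-1,0,0,-0.05,0,0,0],[-1,0,0,-0.04,0,0,0],[-1,0,0,0,0,0,0]]]' ;python3 -m creep '[[[-1,0,0,0,0,0,0],[-1,0,0,0,0,0,0]]]' >/dev/null; python3 cup.py .491 -.0668 .065 .034;  python3 sc.py saucer_large wrist;  python3 - <<'E'
from h import *
f=grab_frame('side'); cv2.imwrite('pics/end.png',cv2.resize(f['image'][150:450,180:480],(600,600),interpolation=cv2.INTER_CUBIC)[...,::-1])
E
```

```text
clock: 28.05
position: [0.4935, -0.0667, 0.1864]
tool_rot: [3.139, 0.007, 2.725]
force: [0.5, 0.7, -0.4]
grip_width: 0.0855
finger_force: 0.0
1823 [ 0.4925 -0.0668] 0.0341 z 0.0631
wrist
saucer_large 0.88 [319. 210. 125. 113.] fixed r [ 0.4913 -0.068 ] minenc [ 0.4929 -0.0684] 0.0604
```

View pics/end.png

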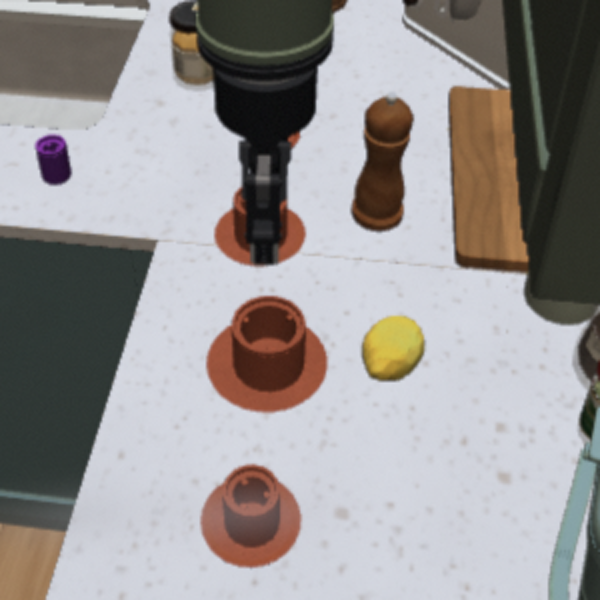

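View pics/last_wrist.png

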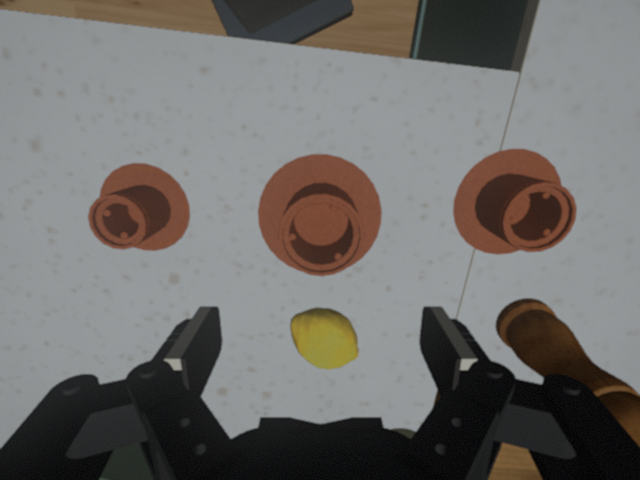

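The large cup stands centred in its saucer (268,350 in the side crop; 320,228 in the wrist view), the others stand too, and the gripper is clear.

```bash
python3 -c "
from workcell import *
print(job_done())"
```

```text
the job is handed in; nothing more can be done
None
```

All four cups stand upright and released on their matching saucers, centred to within about 2 mm by the wrist camera (the tiny cup by eye only); the pepper mill was left untouched, and the job was handed in at about 28 s (no verdict returned).

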